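# Point out the carrier and its nest, then record

## Robot

A 6-joint arm with a two-finger parallel gripper is mounted at the origin on the work surface. World frame = base frame: x ahead of the robot, y to its left, z up, the work surface at z = 0. Lengths are in mm, angles in rad, forces in N, time in s.
With the tool pointing down it reaches from about 275 to 1000 mm from the base axis. Payload 8.4 kg.
Tool frame: the origin (TCP) lies at the very end of the fingers, on their centre line; the grasp point (between the pads) lies 19 mm behind it; z points along the fingers, y is the direction in which the jaws open and shut (so a half turn about z gives the same grasp; the last joint's range is limited). The gripper opens to 85 mm and grips with 20 to 120 N. Pads are 22 mm wide; open, the fingers measure 114 mm over their backs; the gripper's body (76 mm by 85 mm) begins 54 mm behind the grasp point. The pads swing forward as they close: fully open they stand 13 mm farther back than shut.
Start: joints at [-1.267, 0.353, 1.633, -0, 1.155, -0.002], TCP at [188.159, -596.007, 231.281] pointing down, gripper open.
Joint ranges: [-2.63, 2.63], [-0.92, 2.1], [0.06, 2.66], [-1.3, 4.44], [0, 2.69], [-3.02, 3.02]. Speed limits (rad/s): [2.22, 2.22, 2.79, 3.14, 3.14, 3.14].

## Interface

Orientations are given as [roll, pitch, yaw] about the fixed x, y, z axes, in that order (R = Rz(yaw) Ry(pitch) Rx(roll)).
In Python, from rig import readout, grab_frame, calibration, r gives the robot as it stands. The module is installed in compiled form; this text tells all that it offers.
- The arm moves only by the tool play_rows, never from a script. Its argument "rows" is a list of rows, each a list of 3 entries, a list of its own where there are three numbers: the closure in counts, from 0 (fully open) to 255 (shut), then the shift along the tool's x, y, z in cm, then the turn, a rotation vector about the tool's x, y, z in rad. In form: [[gripper, [dx, dy, dz], [rx, ry, rz]], ...]. A call has 1 to 12 rows; each row is the pose to reach, as a shift and turn from the pose commanded when the call began, along the tool's axes at that moment; what a row does not reach only later rows make up. A row lasts 1/12 s, in which the tool goes at most 41.7 mm and 7.16 degrees, less where a joint would pass 70% of its speed; a pose out of reach is approached as far as the arm can. A call with a gripper value outside its range is refused whole. The fingers move at their own pace and stop on an object; "squeeze" is the grip in N (left out, the last holds). Time passes only in rows, so rows that repeat a pose let the fingers close. It gives the time, the measured TCP pose, the force and the opening at its end, in the units of the state.
- readout.sense(): the state, without advancing time (a new reading comes with each control period).
- grab_frame(name): name is "scene" or "top"; returns (picture, depth): 400x640x3 uint8, red, green, blue; 400x640 float32, mm along the optical axis (not along the pixel's ray), 0 where there is no reading.
- calibration(name): a dict with "vfov" (degrees; the focal length in pixels is half the picture's height over the tangent of half this angle, whatever the lens; pixels are square), "cx", "cy" (the principal point, pixels), "k1" (the pictures are not rectified: a ray, as slopes to the right and down, at radius r is drawn at 1 + k1 r^2 times it, then the intrinsics apply), "cam_to_world" (4x4, takes a point from camera to world coordinates). Camera axes: x right, y down, z forward; pixel columns grow to the right and rows downward; lengths in mm; the calibration is good to about 2 mm. A picture is of the moment at which its call begins. calibration takes no time and is no camera call.
- r.sign_off(): hands the job in, once; it reports no verdict.
The state is a dict: "clock": time; "qpos": joint angles; "qvel": joint speeds; "joint_efforts": joint torques, N m; "eef_pos": TCP position; "tcp_rot": TCP orientation; "contact_force": force on the tool from outside, world axes, zero at the start; "wrist_torque": the same for the moment, N m; "opening": opening from 0.0 (shut) to 1.0 (fully open).
Only numpy, scipy, OpenCV 4.12 (cv2) and the standard library are available. Lean on these libraries where they do the work, as an engineer would, in place of code of your own. Each camera call takes 0.05 s, during which the arm holds its last target.

## Task

Teach the bench which sample goes where by pointing with the fingertips: first hold them about 2 cm above the middle of the blue-framed sample carrier for two seconds without touching it, then in the same way about 2 cm above the middle of the empty aluminium loading nest for two seconds, then press the green button on the console fully down and let it go. Do not point down at any other carrier, do not press the red button, and do not touch or move any carrier, the tray, the nest or the other loose things.

Things in the scene. Friction and masses are not known exactly. Their poses are not given: they have to be found in the camera images.
- blue_top (a point): top centre of the blue-framed sample carrier: a loose square plate 52 x 52 x 10 mm, 40 g, blue plastic frame 8 mm wide round a copper panel with rows of dark pads. It lies flat in one pocket of the tray (which pocket varies); this point is on its upper face, z up. Neighbouring carriers' centres are about 73 mm apart.
- yellow_top (a point): top centre of the yellow-framed sample carrier: a loose square plate 52 x 52 x 10 mm, 40 g, yellow plastic frame 8 mm wide round a copper panel with rows of dark pads. It lies flat in one pocket of the tray (which pocket varies); this point is on its upper face, z up. Neighbouring carriers' centres are about 73 mm apart.
- white_top (a point): top centre of the white-framed sample carrier: a loose square plate 52 x 52 x 10 mm, 40 g, white plastic frame 8 mm wide round a copper panel with rows of dark pads. It lies flat in one pocket of the tray (which pocket varies); this point is on its upper face, z up. Neighbouring carriers' centres are about 73 mm apart.
- black_top (a point): top centre of the black-framed sample carrier: a loose square plate 52 x 52 x 10 mm, 40 g, black plastic frame 8 mm wide round a copper panel with rows of dark pads. It lies flat in one pocket of the tray (which pocket varies); this point is on its upper face, z up. Neighbouring carriers' centres are about 73 mm apart.
- tray: grey plastic tray with 2 x 2 pockets, 150 x 150 mm, walls 5 mm thick and 12 mm high, fixed to the bench; origin at the centre of its underside. The carriers in it stand 3 mm above its walls.
- nest_top (a point): centre of the empty loading nest's upper face, about 8.5 mm above the bench: a fixed square aluminium plate 90 x 90 mm with a black rubber pad 56 mm square in its middle and four brass pins 8 mm high, 36 mm from the centre in x and y.
- nest: the loading nest described at nest_top; origin at the centre of its underside.
- console: fixed control console 100 x 150 mm, 29 mm high (the buttons stand up above that), black with a white top, a row of small grey dummy keys along its far edge, a green button on its left (+y) half and a red one on its right; origin at the centre of its underside. It may change places with the nest.
- record_top (a point): centre of the top face of the green round button (28 mm across) on the console; it moves straight down as it is pressed.
- record (a joint): travel of the green button, m: 0 is up, 0.006 is fully down (about 4 N); its spring brings it back up.
- cancel_top (a point): centre of the top face of the red round button (28 mm across), 84 mm to the right of the green one. Not to be pressed.
- cancel (a joint): travel of the red button, m: 0 is up, 0.006 fully down.
- jar: loose amber jar, 56 mm across, 70 mm high, left of the tray; origin at its underside centre. Leave alone.
- bottle: loose white bottle with a blue cap, 60 mm across, 140 mm high, to the left, beyond the jar; origin at its underside centre. Leave alone.
- loupe: loose black loupe, 40 mm across, 34 mm high, near the robot; origin at its underside centre. Leave alone.
- tweezers: loose steel tweezers, 130 mm long, 8 mm high, lying beyond the nest and the console; origin under their middle. Leave alone.
- mouse: loose black computer mouse, 105 x 62 x 24 mm, at the right; origin at its underside centre. Leave alone.
Not all that is in view belongs to the job. Leave any turquoise look-alike of the part that bears blue_top alone.

How it is judged:
By the outcome, as a careful person would: the job done as asked, in the order asked, and still so for the second after the job is handed in, with the robot touching nothing.
It also fails if it takes over 54 s, if anything falls off the work surface, if the arm or the gripper's body presses on something with over 40 N, if the wrist force passes 120 N, or if a joint passes its speed limit or range.

## Working session

There is one attempt and no reset: what is moved stays moved. The work goes in short steps, Python scripts to look and compute and a tool call to move; the robot and the scene stay as the last step left them, time stands still between calls to the robot, and variables do not carry over. Pictures are saved under pics/ and viewed, and the job is handed in when it is done.

Besides the shell and the picture viewer there is one more tool, called as name(argument=value, ...), one argument or row to a line, values as JSON. play_rows: Moves the arm, as the interface text tells. Its arguments: {"type":"object","properties":{"rows":{"type":"array"},"squeeze":{"type":"number"}},"required":["rows"]}

```bash
mkdir -p pics; cat > h.py <<'E'
import numpy as np, cv2
from rig import readout, grab_frame, calibration, r
def K(c):
    f=200/np.tan(np.radians(c["vfov"])/2); return f
def ray(c,u,v):
    f=K(c); d=np.array([(u-c["cx"])/f,(v-c["cy"])/f]); rd=np.hypot(*d); x=rd
    for _ in range(30): x=rd/(1+c["k1"]*x*x)
    if rd>0: d=d*x/rd
    T=np.array(c["cam_to_world"]); return T[:3,3],T[:3,:3]@np.array([d[0],d[1],1])
def onplane(c,u,v,z):
    o,d=ray(c,u,v); return o+d*(z-o[2])/d[2]
def dep(c,u,v,D):
    o,d=ray(c,u,v); return o+d*D
def two(c1,p1,c2,p2):
    o1,d1=ray(c1,*p1);o2,d2=ray(c2,*p2)
    s=np.linalg.lstsq(np.c_[d1,-d2],o2-o1,rcond=None)[0]
    a=o1+s[0]*d1;b=o2+s[1]*d2
    return (a+b)/2,np.linalg.norm(a-b)
E
python3 - <<'E'
from h import *
for n in("scene","top"):
    p,d=grab_frame(n); cv2.imwrite(f"pics/{n}0.png",p[:,:,::-1]); np.savez(f"{n}0.npz",p=p,d=d)
    print(n,calibration(n))
print(readout.sense())
E
```

```text
scene {'vfov': 51.25216520881363, 'cx': 317.79529587832855, 'cy': 194.0472300422312, 'k1': -0.05226883004052645, 'cam_to_world': array([[-8.88291821e-01,  2.99356282e-01, -3.48315170e-01,
         1.00031754e+03],
       [ 4.59014378e-01,  6.04414524e-01, -6.51144289e-01,
         8.24949989e+02],
       [ 1.56026143e-02, -7.38287817e-01, -6.74305315e-01,
         9.45097627e+02],
       [ 0.00000000e+00,  0.00000000e+00,  0.00000000e+00,
         1.00000000e+00]])}
top {'vfov': 46.75605563945976, 'cx': 311.87257799134335, 'cy': 193.49825866044196, 'k1': 0.023349030923965487, 'cam_to_world': array([[ 6.84236693e-03, -9.95496668e-01,  9.45492739e-02,
         4.15356886e+02],
       [-9.99824006e-01, -5.15898522e-03,  1.80372629e-02,
        -3.09046226e+01],
       [-1.74682568e-02, -9.46560514e-02, -9.95356766e-01,
         1.36048147e+03],
       [ 0.00000000e+00,  0.00000000e+00,  0.00000000e+00,
         1.00000000e+00]])}
{'clock': 0.1, 'qpos': array([-1.26739164e+00,  3.53638546e-01,  1.63408246e+00,  1.94153057e-05,
        1.15518702e+00, -2.41953036e-03]), 'qvel': array([ 0.00015735,  0.00011506, -0.00116953,  0.00098343,  0.00060127,
       -0.00031912]), 'joint_efforts': array([ 8.04498723e-04, -6.06355906e+01, -3.42820072e+01,  4.47702598e-05,
        4.03892001e-03,  1.96576877e-05]), 'eef_pos': array([ 188.03715025, -595.58109936,  230.5897772 ]), 'tcp_rot': array([-3.14027732e+00, -2.09347011e-05,  3.05816358e-01]), 'contact_force': array([5.59636321e-04, 5.57426599e-01, 7.72037942e-01]), 'wrist_torque': array([ 0.00558768,  0.01009085, -0.01974899]), 'opening': 0.9965649091628905}
```

View pics/scene0.png

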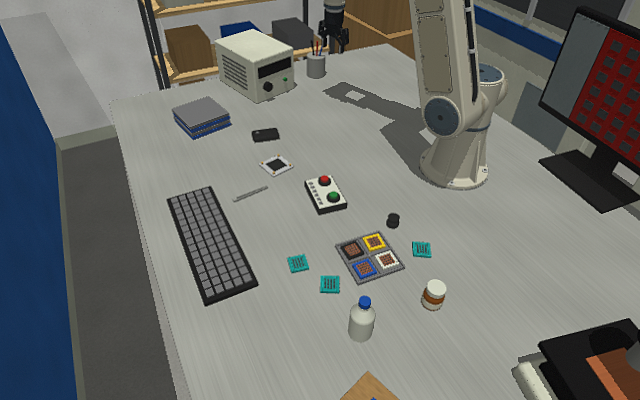

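View pics/top0.png

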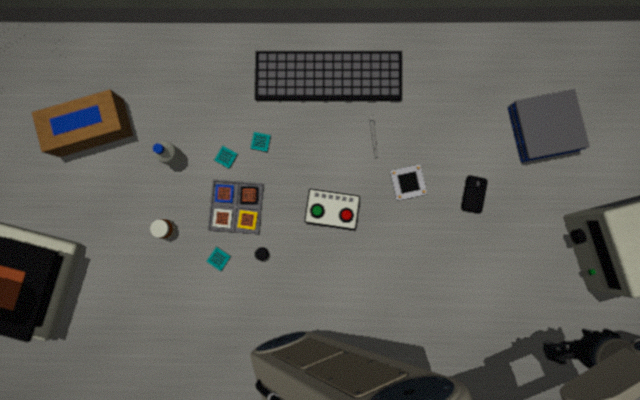

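The candidates for the blue carrier are:
- **Blue-framed plate in the tray:** top (224,194), scene (365,268).
- **Turquoise look-alikes on the bench:** top (226,157), (261,142), (218,259).
- **Other tray carriers:** black (249,195), white (223,218), yellow (247,219).
- **Other blue things:** bottle cap (158,149) and blue box (77,121).

I choose (224,194). The nest is at top (408,182), green is at (317,211) and red at (346,215). Next I check this in a close crop and measure.

```bash
cat > m.py <<'E'
from h import *
ct,cs=calibration("top"),calibration("scene")
T=np.load("top0.npz");S=np.load("scene0.npz")
a=cv2.resize(T["p"][130:270,200:440],None,fx=3,fy=3,interpolation=cv2.INTER_CUBIC)
cv2.imwrite("pics/ctop.png",a[:,:,::-1])
b=cv2.resize(S["p"][140:300,240:440],None,fx=4,fy=3.75,interpolation=cv2.INTER_CUBIC)
b=cv2.resize(S["p"][145:293,240:440],None,fx=4,fy=4,interpolation=cv2.INTER_CUBIC)
cv2.imwrite("pics/cscene.png",b[:,:,::-1])
def blob(p,box,lo,hi,rect=True):
    x0,y0,x1,y1=box
    h=cv2.cvtColor(p[y0:y1,x0:x1],cv2.COLOR_RGB2HSV)
    m=cv2.inRange(h,lo,hi)
    cs_,_=cv2.findContours(m,cv2.RETR_EXTERNAL,cv2.CHAIN_APPROX_NONE)
    c=max(cs_,key=cv2.contourArea)
    hull=cv2.convexHull(c); M=cv2.moments(hull)
    ctr=(M["m10"]/M["m00"]+x0,M["m01"]/M["m00"]+y0)
    return ctr,cv2.contourArea(hull),cv2.minAreaRect(c)
B=((105,120,50),(125,255,255));G=((50,120,40),(80,255,255));R=((0,150,90),(8,255,255));Y=((20,150,100),(35,255,255))
for n,rng,bt,bs in(("blue",B,(205,175,270,240),(335,225,410,290)),("yellow",Y,(205,175,270,240),(335,225,410,290)),
  ("green",G,(300,185,365,232),(300,170,350,216)),("red",R,(300,185,365,232),(300,165,350,216))):
    t=blob(T["p"],bt,*rng);s=blob(S["p"],bs,*rng)
    P,e=two(ct,t[0],cs,s[0])
    D=lambda Z,c,p:dep(c,*p,np.median(Z["d"][int(p[1])-1:int(p[1])+3,int(p[0])-1:int(p[0])+3]))
    print(n,np.round(t[0],1),t[1],np.round(s[0],1),s[1],"tri",P.round(1),"gap",round(e,1),"dT",D(T,ct,t[0]).round(1),"dS",D(S,cs,s[0]).round(1))
# nest: black pad
for Z,c,box,nm in((T,ct,(385,160,432,205),"top"),(S,cs,(258,150,296,180),"scene")):
    x0,y0,x1,y1=box;g=cv2.cvtColor(Z["p"][y0:y1,x0:x1],cv2.COLOR_RGB2GRAY)
    m=(g<60).astype(np.uint8)
    k,l,st,ce=cv2.connectedComponentsWithStats(m);i=1+np.argmax(st[1:,4])
    p=ce[i]+[x0,y0];print("pad",nm,p,st[i],onplane(c,*p,8.5),dep(c,*p,Z["d"][int(round(p[1])),int(round(p[0]))]))
    if nm=="top":pt=p
    else:print(two(ct,pt,cs,p))
E
python3 m.py
```

```text
blue [223.8 193. ] 308.0 [364.1 268.3] 302.0 tri [543.3 252.8  10.4] gap 1.1 dT [543.5 251.9  12.9] dS [545.2 256.   15.2]
yellow [247.  219.5] 322.0 [373.7 242. ] 255.0 tri [465.9 182.9  10.1] gap 1.1 dT [466.3 182.2  12.4] dS [469.4 187.9  17. ]
green [316.6 210.1] 72.0 [333.1 194.8] 38.0 tri [492.7 -20.6  43.9] gap 0.6 dT [492.6 -20.8  50.1] dS [495.6 -15.3  49.4]
red [345.9 214.5] 57.5 [324.2 178.7] 31.5 tri [ 480.7 -104.    43.5] gap 0.4 dT [ 480.6 -103.8   49. ] dS [483.3 -98.9  48.4]
pad top [408.15772871 181.97791798] [ 13  12  21  21 317] [ 579.13911186 -288.23817887    8.5       ] [ 579.20260948 -288.33794592    7.97584293]
pad scene [275.84920635 164.29365079] [  9   9  19  12 126] [ 579.08771742 -288.06472302    8.5       ] [ 577.95178994 -291.06618194    5.97428379]
(array([ 579.09440215, -288.22245216,    8.40608815]), np.float64(0.1282062216338547))
```

View pics/ctop.png

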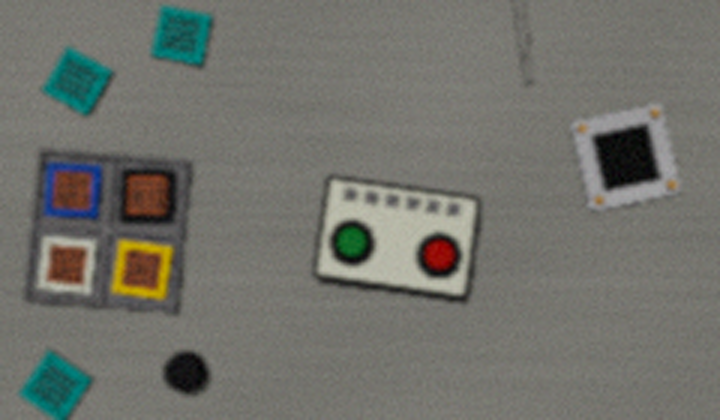

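View pics/cscene.png

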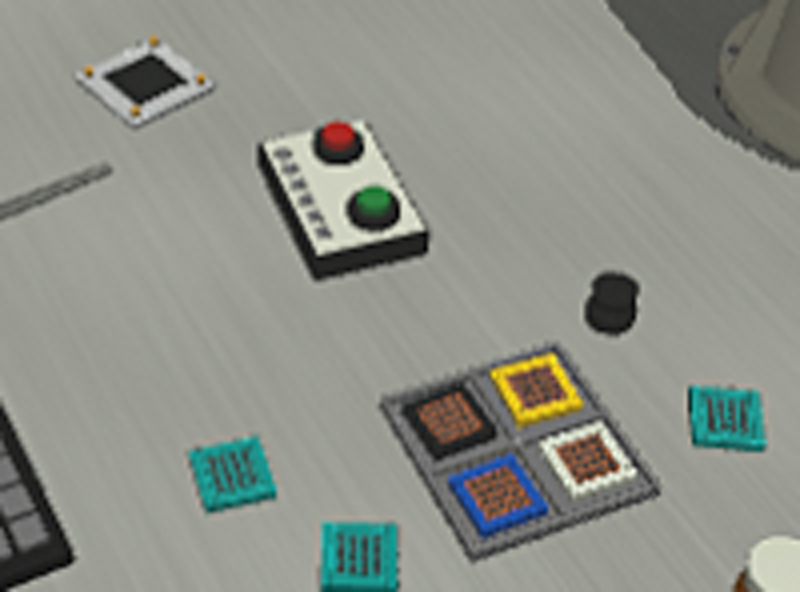

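The crops confirm the choice: the saturated blue frame with a copper panel is at top (224,193), in the tray's far-left pocket, and the turquoise plates lie outside the tray. The nest pad is at top (408,182), and green is left of red on the console. The height check disagrees slightly. Triangulating the colour blobs gives 10 mm for blue and 44 mm for green because side faces leak into the masks. Depth gives 13–15 mm and about 50 mm. I'll refine with upper-face points.

```bash
cat >> h.py <<'E'
from scipy.spatial.transform import Rotation as Ro
def shift(t):
    s=readout.sense(); R=Ro.from_euler("xyz",s["tcp_rot"]).as_matrix()
    print("at",s["eef_pos"].round(1),"t",s["clock"],"open",round(s["opening"],2),"shift cm",(R.T@(np.array(t)-s["eef_pos"])/10).round(2))
E
python3 - <<'E'
from h import *
ct,cs=calibration("top"),calibration("scene")
T=np.load("top0.npz");S=np.load("scene0.npz")
# depth-based points
def pts(Z,c,box):
    x0,y0,x1,y1=box
    return np.array([dep(c,u,v,Z["d"][v,u]) for v in range(y0,y1) for u in range(x0,x1)])
for n,bt,bs in(("blue panel",(219,188,229,199),(360,264,369,272)),("green",(314,207,320,213),(331,192,336,196))):
    for Z,c,b in((T,ct,bt),(S,cs,bs)):
        P=pts(Z,c,b);print(n,np.percentile(P[:,2],[10,50,90]).round(1))
# copper panel centroid (upper face only)
q=[]
for Z,c,(x0,y0,x1,y1) in((T,ct,(213,182,236,205)),(S,cs,(350,257,379,279))):
    h=cv2.cvtColor(Z["p"][y0:y1,x0:x1],cv2.COLOR_RGB2HSV)
    m=cv2.bitwise_or(cv2.inRange(h,(0,50,40),(15,255,255)),cv2.inRange(h,(165,50,40),(180,255,255)))
    k,l,st,ce=cv2.connectedComponentsWithStats(cv2.morphologyEx(m,cv2.MORPH_CLOSE,np.ones((5,5))));i=1+np.argmax(st[1:,4])
    p=ce[i]+[x0,y0];q.append(p);print(p,st[i],onplane(c,*p,15).round(1))
print(two(ct,q[0],cs,q[1]))
print(onplane(ct,316.6,210.1,49.5),onplane(ct,345.9,214.5,49.5))
shift([543.5,252,150])
E
```

```text
blue panel [ 8.4 12.7 16.3]
blue panel [12.1 14.5 16.7]
green [47.1 49.9 53.1]
green [47.8 49.4 51.1]
[223.67164179 193.13432836] [  5   5  12  13 134] [542.9 251.9  15. ]
[363.84375   267.8203125] [  6   5  17  13 128] [544.8 254.1  15. ]
(array([543.26030987, 252.41802211,  12.13812089]), np.float64(0.22869316878183027))
[492.65450638 -20.88280668  49.5       ] [ 480.67588282 -103.88223231   49.5       ]
at [ 188.  -595.6  230.6] t 0.1 open 1.0 shift cm [ 59.42 -70.11   8.15]
```

play_rows(
  rows=[
    [255, [59.4, -70.1, 4], [0, 0, 0]],
    [255, [59.4, -70.1, 4], [0, 0, 0]],
    [255, [59.4, -70.1, 4], [0, 0, 0]],
    [255, [59.4, -70.1, 4], [0, 0, 0]],
    [255, [59.4, -70.1, 4], [0, 0, 0]],
    [255, [59.4, -70.1, 4], [0, 0, 0]],
    [255, [59.4, -70.1, 4], [0, 0, 0]],
    [255, [59.4, -70.1, 4], [0, 0, 0]],
    [255, [59.4, -70.1, 4], [0, 0, 0]],
    [255, [59.4, -70.1, 4], [0, 0, 0]],
    [255, [59.4, -70.1, 4], [0, 0, 0]],
    [255, [59.4, -70.1, 4], [0, 0, 0]],
  ],
  squeeze=20,
)

```text
clock: 1.1
eef_pos: [381.5, -133.4, 209.5]
tcp_rot: [3.141, -0.0, 0.305]
contact_force: [1.8, -0.8, 0.0]
opening: -0.001
```

```bash
python3 -c "
from h import *
shift([543.5,252.3,190])"
```

```text
at [ 381.5 -133.4  209.5] t 1.1 open -0.0 shift cm [ 27.05 -31.91   1.95]
```

play_rows(
  rows=[
    [255, [26, -30.5, 2], [0, 0, 0]],
    [255, [26, -30.5, 2], [0, 0, 0]],
    [255, [26, -30.5, 2], [0, 0, 0]],
    [255, [26, -30.5, 2], [0, 0, 0]],
    [255, [26, -30.5, 2], [0, 0, 0]],
    [255, [26, -30.5, 2], [0, 0, 0]],
    [255, [26, -30.5, 2], [0, 0, 0]],
    [255, [26, -30.5, 2], [0, 0, 0]],
    [255, [26, -30.5, 2], [0, 0, 0]],
    [255, [26, -30.5, 2], [0, 0, 0]],
    [255, [26, -30.5, 2], [0, 0, 0]],
    [255, [26, -30.5, 2], [0, 0, 0]],
  ],
)

```text
clock: 2.1
eef_pos: [537.3, 234.9, 188.7]
tcp_rot: [3.141, 0.001, 0.308]
contact_force: [-0.5, -0.3, -0.6]
opening: 0.0
```

```bash
python3 -c "
from h import *
shift([543.4,252.3,75]);p,d=grab_frame('scene');cv2.imwrite('pics/s1.png',p[:,:,::-1])"
```

```text
at [537.3 234.9 188.7] t 2.1 open 0.0 shift cm [ 1.12 -1.47 11.37]
```

View pics/s1.png

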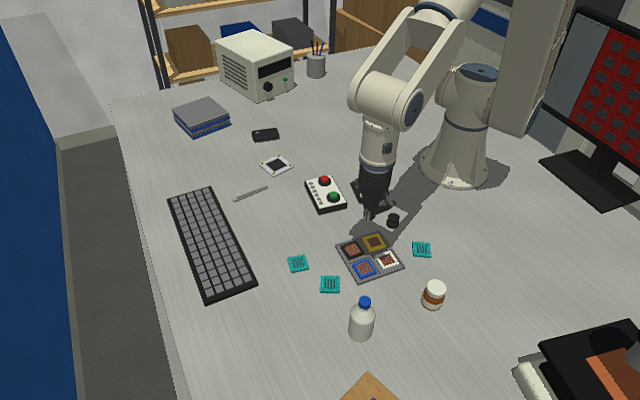

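The fingers are shut, with the tip at (368,220) and everything undisturbed. I centre first, then descend.

play_rows(
  rows=[
    [255, [1.1, -1.5, 1], [0, 0, 0]],
    [255, [1.1, -1.5, 4], [0, 0, 0]],
    [255, [1.1, -1.5, 7], [0, 0, 0]],
    [255, [1.1, -1.5, 9], [0, 0, 0]],
    [255, [1.1, -1.5, 10.5], [0, 0, 0]],
    [255, [1.1, -1.5, 11.4], [0, 0, 0]],
    [255, [1.1, -1.5, 11.4], [0, 0, 0]],
    [255, [1.1, -1.5, 11.4], [0, 0, 0]],
  ],
)

```text
clock: 2.82
eef_pos: [543.4, 250.6, 75.8]
tcp_rot: [3.141, 0.0, 0.305]
contact_force: [0.5, -0.2, 1.2]
opening: -0.001
```

```bash
python3 -c "
from h import *
shift([543.4,252.3,34.5]);p,d=grab_frame('scene');cv2.imwrite('pics/s2.png',cv2.resize(p[150:300,270:470,::-1],None,fx=4,fy=4));print(readout.sense()['eef_pos'])"
```

```text
at [543.4 250.6  75.8] t 2.8167 open -0.0 shift cm [ 0.05 -0.16  4.13]
[543.94211848 251.01482014  76.50421022]
```

View pics/s2.png

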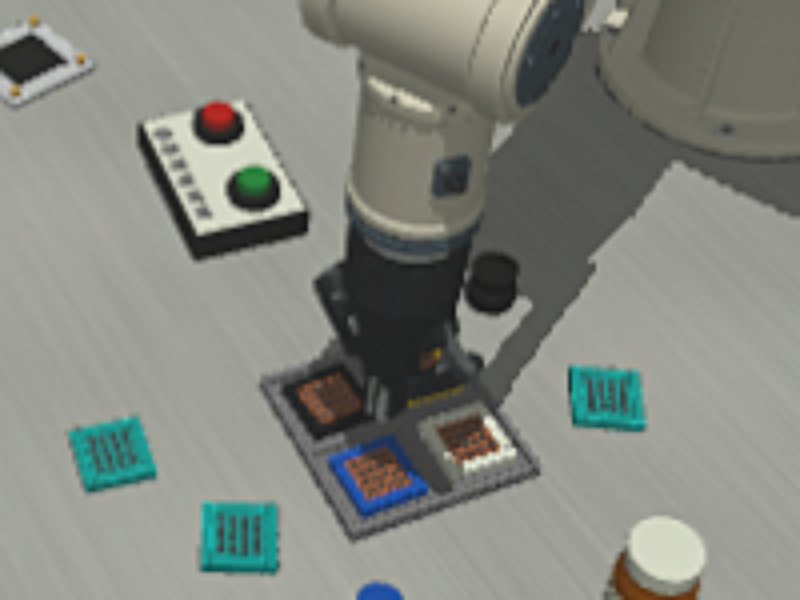

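The fingertips are above the blue carrier, at crop (385,405). I go down to 2 cm and hold.

play_rows(
  rows=[
    [255, [0, -0.1, 1.5], [0, 0, 0]],
    [255, [0, -0.1, 3], [0, 0, 0]],
    [255, [0, -0.1, 4.1], [0, 0, 0]],
    [255, [0, -0.1, 4.1], [0, 0, 0]],
    [255, [0, -0.1, 4.1], [0, 0, 0]],
    [255, [0, -0.1, 4.1], [0, 0, 0]],
    [255, [0, -0.1, 4.1], [0, 0, 0]],
  ],
)

```text
clock: 3.45
eef_pos: [543.8, 252.6, 35.5]
tcp_rot: [-3.141, -0.001, 0.306]
contact_force: [-0.4, -0.2, 0.6]
opening: -0.002
```

```bash
python3 -c "
from h import *
shift([543.4,252.3,34.5]);p,d=grab_frame('scene');cv2.imwrite('pics/s3.png',cv2.resize(p[150:300,270:470,::-1],None,fx=4,fy=4));shift([543.4,252.3,34.5])"
```

```text
at [543.8 252.6  35.5] t 3.45 open -0.0 shift cm [-0.05  0.02  0.1 ]
at [543.8 252.6  35.5] t 3.5 open -0.0 shift cm [-0.04  0.02  0.1 ]
```

View pics/s3.png

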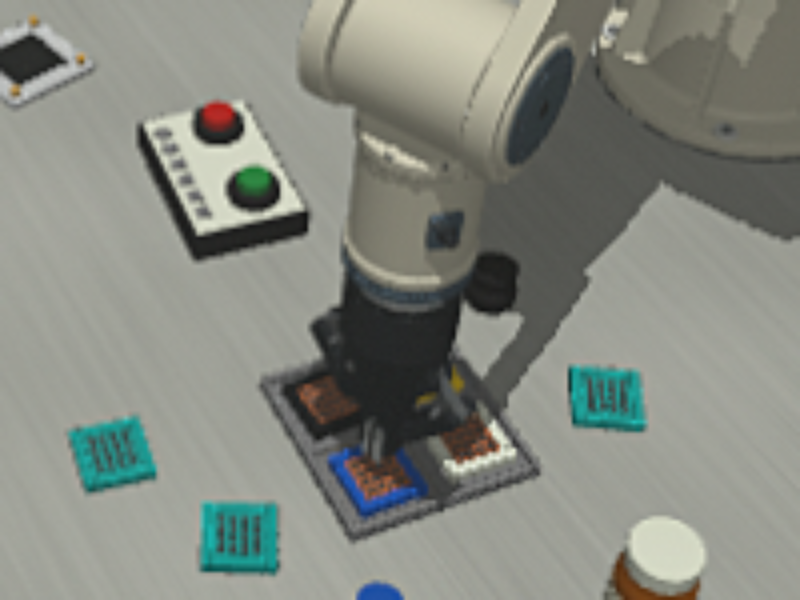

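The fingertip, at crop (375,455), is over the middle of the blue carrier with a visible gap. Now I hold.

play_rows(
  rows=[
    [255, [0, 0, 0], [0, 0, 0]],
    [255, [0, 0, 0], [0, 0, 0]],
    [255, [0, 0, 0], [0, 0, 0]],
    [255, [0, 0, 0], [0, 0, 0]],
    [255, [0, 0, 0], [0, 0, 0]],
    [255, [0, 0, 0], [0, 0, 0]],
    [255, [0, 0, 0], [0, 0, 0]],
    [255, [0, 0, 0], [0, 0, 0]],
    [255, [0, 0, 0], [0, 0, 0]],
    [255, [0, 0, 0], [0, 0, 0]],
    [255, [0, 0, 0], [0, 0, 0]],
    [255, [0, 0, 0], [0, 0, 0]],
  ],
)

```text
clock: 4.5
eef_pos: [543.2, 252.4, 34.5]
tcp_rot: [-3.142, -0.0, 0.306]
contact_force: [0.0, -0.2, -0.2]
opening: -0.001
```

play_rows(
  rows=[
    [255, [0, 0, 0], [0, 0, 0]],
    [255, [0, 0, 0], [0, 0, 0]],
    [255, [0, 0, 0], [0, 0, 0]],
    [255, [0, 0, 0], [0, 0, 0]],
    [255, [0, 0, 0], [0, 0, 0]],
    [255, [0, 0, 0], [0, 0, 0]],
    [255, [0, 0, 0], [0, 0, 0]],
    [255, [0, 0, 0], [0, 0, 0]],
    [255, [0, 0, 0], [0, 0, 0]],
    [255, [0, 0, 0], [0, 0, 0]],
    [255, [0, 0, 0], [0, 0, 0]],
    [255, [0, 0, 0], [0, 0, 0]],
  ],
)

```text
clock: 5.5
eef_pos: [543.2, 252.3, 34.5]
tcp_rot: [3.142, -0.0, 0.306]
contact_force: [0.7, 0.3, 0.2]
opening: 0.004
```

play_rows(
  rows=[
    [255, [0, 0, 0], [0, 0, 0]],
    [255, [0, 0, 0], [0, 0, 0]],
    [255, [0, 0, 0], [0, 0, 0]],
    [255, [0, 0, 0], [0, 0, 0]],
    [255, [0, 0, 0], [0, 0, 0]],
    [255, [0, 0, 0], [0, 0, 0]],
    [255, [0, 0, -2], [0, 0, 0]],
    [255, [0, 0, -5], [0, 0, 0]],
    [255, [0, 0, -9], [0, 0, 0]],
    [255, [0, 0, -13], [0, 0, 0]],
    [255, [0, 0, -14], [0, 0, 0]],
    [255, [0, 0, -14], [0, 0, 0]],
  ],
)

```text
clock: 6.5
eef_pos: [545.4, 253.4, 178.6]
tcp_rot: [-3.141, -0.007, 0.306]
contact_force: [-0.2, -0.2, 0.4]
opening: -0.001
```

```bash
python3 -c "
from h import *
shift([579.1,-288.2,175])"
```

```text
at [545.4 253.4 178.6] t 6.5 open -0.0 shift cm [-13.09  52.66   0.22]
```

play_rows(
  rows=[
    [255, [-12.9, 52.6, 0], [0, 0, 0]],
    [255, [-12.9, 52.6, 0], [0, 0, 0]],
    [255, [-12.9, 52.6, 0], [0, 0, 0]],
    [255, [-12.9, 52.6, 0], [0, 0, 0]],
    [255, [-12.9, 52.6, 0], [0, 0, 0]],
    [255, [-12.9, 52.6, 0], [0, 0, 0]],
    [255, [-12.9, 52.6, 0], [0, 0, 0]],
    [255, [-12.9, 52.6, 0], [0, 0, 0]],
    [255, [-12.9, 52.6, 0], [0, 0, 0]],
    [255, [-12.9, 52.6, 0], [0, 0, 0]],
    [255, [-12.9, 52.6, 0], [0, 0, 0]],
    [255, [-12.9, 52.6, 0], [0, 0, 0]],
  ],
)

```text
clock: 7.5
eef_pos: [574.7, -248.4, 172.7]
tcp_rot: [-3.14, 0.002, 0.306]
contact_force: [0.9, 0.7, 0.2]
opening: 0.001
```

```bash
python3 -c "
from h import *
shift([579.1,-288.2,68])"
```

```text
at [ 574.7 -248.4  172.7] t 7.5 open 0.0 shift cm [-0.76  3.95 10.47]
```

play_rows(
  rows=[
    [255, [-0.8, 3.9, 0], [0, 0, 0]],
    [255, [-0.8, 3.9, 3], [0, 0, 0]],
    [255, [-0.8, 3.9, 6], [0, 0, 0]],
    [255, [-0.8, 3.9, 8], [0, 0, 0]],
    [255, [-0.8, 3.9, 10], [0, 0, 0]],
    [255, [-0.8, 3.9, 10.5], [0, 0, 0]],
    [255, [-0.8, 3.9, 10.5], [0, 0, 0]],
    [255, [-0.8, 3.9, 10.5], [0, 0, 0]],
    [255, [-0.8, 3.9, 10.5], [0, 0, 0]],
  ],
)

```text
clock: 8.25
eef_pos: [580.6, -286.4, 70.5]
tcp_rot: [3.141, -0.001, 0.306]
contact_force: [1.2, 0.3, 0.3]
opening: -0.004
```

```bash
python3 -c "
from h import *
shift([579.1,-288.2,28.5])"
```

```text
at [ 580.6 -286.4   70.5] t 8.25 open -0.0 shift cm [-0.2   0.12  4.2 ]
```

play_rows(
  rows=[
    [255, [-0.1, 0.1, 1.5], [0, 0, 0]],
    [255, [-0.1, 0.1, 3], [0, 0, 0]],
    [255, [-0.1, 0.1, 4], [0, 0, 0]],
    [255, [-0.1, 0.1, 4], [0, 0, 0]],
    [255, [-0.1, 0.1, 4], [0, 0, 0]],
    [255, [-0.1, 0.1, 4], [0, 0, 0]],
    [255, [-0.1, 0.1, 4], [0, 0, 0]],
    [255, [-0.1, 0.1, 4], [0, 0, 0]],
  ],
)

```text
clock: 8.92
eef_pos: [579.8, -287.7, 30.4]
tcp_rot: [3.141, -0.001, 0.306]
contact_force: [0.1, 0.6, 0.1]
opening: 0.0
```

```bash
python3 -c "
from h import *
shift([579.1,-288.2,28.5]);p,d=grab_frame('scene');cv2.imwrite('pics/s4.png',cv2.resize(p[90:240,200:400,::-1],None,fx=4,fy=4));shift([579.1,-288.2,28.5])"
```

```text
at [ 579.8 -287.7   30.4] t 8.9167 open 0.0 shift cm [-0.08  0.03  0.19]
at [ 579.7 -287.7   30.3] t 8.9667 open -0.0 shift cm [-0.07  0.03  0.18]
```

View pics/s4.png

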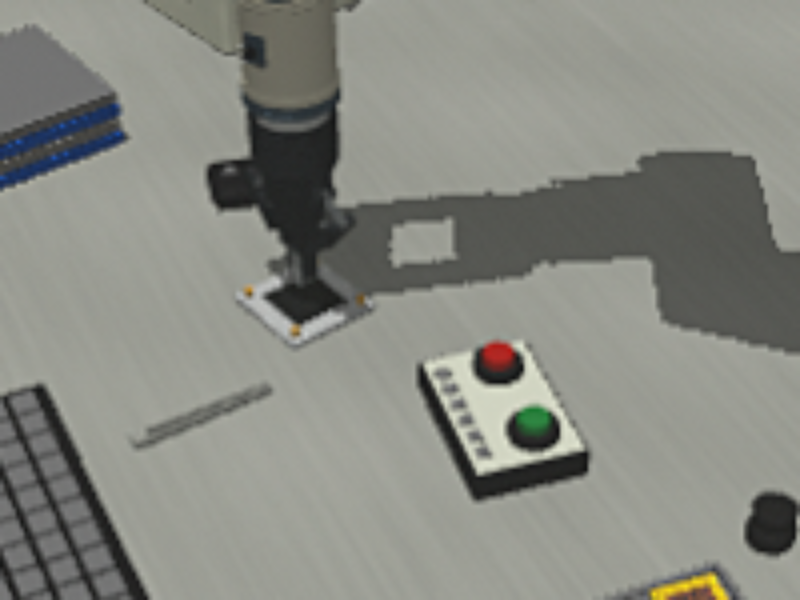

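The fingertip, at crop (300,280), is above the middle of the rubber pad and clear of it. I lower by 1.5 mm and hold.

play_rows(
  rows=[
    [255, [-0.05, 0, 0.15], [0, 0, 0]],
    [255, [-0.05, 0, 0.15], [0, 0, 0]],
    [255, [-0.05, 0, 0.15], [0, 0, 0]],
    [255, [-0.05, 0, 0.15], [0, 0, 0]],
    [255, [-0.05, 0, 0.15], [0, 0, 0]],
    [255, [-0.05, 0, 0.15], [0, 0, 0]],
    [255, [-0.05, 0, 0.15], [0, 0, 0]],
    [255, [-0.05, 0, 0.15], [0, 0, 0]],
    [255, [-0.05, 0, 0.15], [0, 0, 0]],
    [255, [-0.05, 0, 0.15], [0, 0, 0]],
    [255, [-0.05, 0, 0.15], [0, 0, 0]],
    [255, [-0.05, 0, 0.15], [0, 0, 0]],
  ],
)

```text
clock: 9.97
eef_pos: [578.8, -287.6, 28.0]
tcp_rot: [-3.142, 0.0, 0.306]
contact_force: [0.2, 0.3, -0.4]
opening: 0.002
```

play_rows(
  rows=[
    [255, [0, 0, 0], [0, 0, 0]],
    [255, [0, 0, 0], [0, 0, 0]],
    [255, [0, 0, 0], [0, 0, 0]],
    [255, [0, 0, 0], [0, 0, 0]],
    [255, [0, 0, 0], [0, 0, 0]],
    [255, [0, 0, 0], [0, 0, 0]],
    [255, [0, 0, 0], [0, 0, 0]],
    [255, [0, 0, 0], [0, 0, 0]],
    [255, [0, 0, 0], [0, 0, 0]],
    [255, [0, 0, 0], [0, 0, 0]],
    [255, [0, 0, 0], [0, 0, 0]],
    [255, [0, 0, 0], [0, 0, 0]],
  ],
)

```text
clock: 10.97
eef_pos: [578.8, -287.6, 28.0]
tcp_rot: [-3.142, -0.0, 0.306]
contact_force: [-0.2, 0.5, -0.2]
opening: -0.002
```

play_rows(
  rows=[
    [255, [0, 0, 0], [0, 0, 0]],
    [255, [0, 0, 0], [0, 0, 0]],
    [255, [0, 0, 0], [0, 0, 0]],
    [255, [0, 0, 0], [0, 0, 0]],
    [255, [0, 0, 0], [0, 0, 0]],
    [255, [0, 0, 0], [0, 0, 0]],
    [255, [0, 0, -2], [0, 0, 0]],
    [255, [0, 0, -5], [0, 0, 0]],
    [255, [0, 0, -9], [0, 0, 0]],
    [255, [0, 0, -11], [0, 0, 0]],
    [255, [0, 0, -12], [0, 0, 0]],
    [255, [0, 0, -12], [0, 0, 0]],
  ],
)

```text
clock: 11.97
eef_pos: [580.1, -288.3, 150.5]
tcp_rot: [3.139, -0.003, 0.306]
contact_force: [0.7, -0.3, 0.1]
opening: 0.005
```

```bash
python3 -c "
from h import *
shift([492.7,-20.8,148])"
```

```text
at [ 580.1 -288.3  150.5] t 11.9667 open 0.0 shift cm [ -0.28 -28.14   0.17]
```

play_rows(
  rows=[
    [255, [-0.2, -28, 0], [0, 0, 0]],
    [255, [-0.2, -28, 0], [0, 0, 0]],
    [255, [-0.2, -28, 0], [0, 0, 0]],
    [255, [-0.2, -28, 0], [0, 0, 0]],
    [255, [-0.2, -28, 0], [0, 0, 0]],
    [255, [-0.2, -28, 0], [0, 0, 0]],
    [255, [-0.2, -28, 0], [0, 0, 0]],
    [255, [-0.2, -28, 0], [0, 0, 0]],
    [255, [-0.2, -28, 3], [0, 0, 0]],
    [255, [-0.2, -28, 6], [0, 0, 0]],
    [255, [-0.2, -28, 7], [0, 0, 0]],
    [255, [-0.2, -28, 7], [0, 0, 0]],
  ],
)

```text
clock: 12.97
eef_pos: [489.6, -21.3, 74.7]
tcp_rot: [-3.139, 0.007, 0.306]
contact_force: [-0.7, -0.1, 0.6]
opening: 0.002
```

play_rows(
  rows=[
    [255, [0, 0, 0], [0, 0, 0]],
    [255, [0, 0, 0], [0, 0, 0]],
    [255, [0, 0, 0], [0, 0, 0]],
    [255, [0, 0, 0], [0, 0, 0]],
  ],
)

```text
clock: 13.3
eef_pos: [493.4, -21.4, 79.1]
tcp_rot: [3.141, -0.002, 0.306]
contact_force: [-0.5, -1.0, 1.2]
opening: 0.001
```

```bash
python3 -c "
from h import *
shift([492.7,-20.8,55]);p,d=grab_frame('scene');cv2.imwrite('pics/s5.png',cv2.resize(p[90:240,240:440,::-1],None,fx=4,fy=4))"
```

```text
at [493.4 -21.4  79.1] t 13.3 open 0.0 shift cm [-0.06 -0.08  2.41]
```

View pics/s5.png

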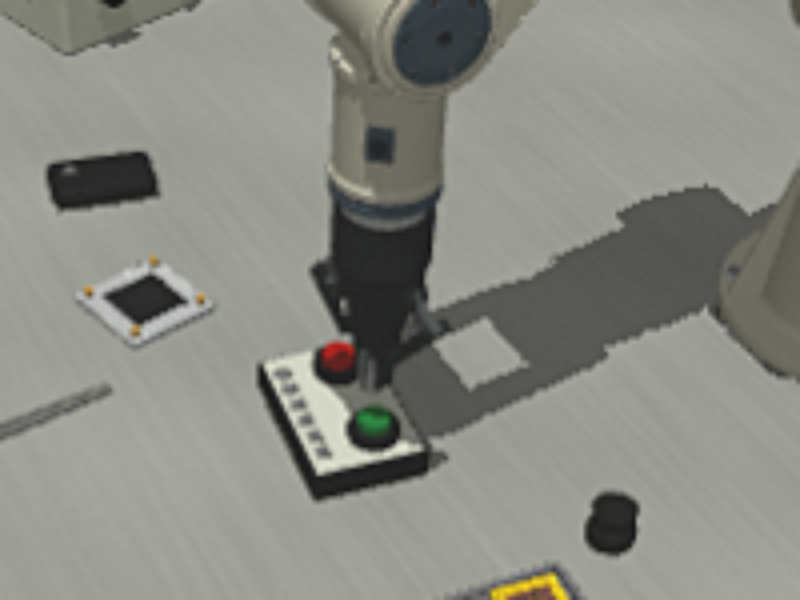

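The tip, at crop (368,388), is lined up above green at (374,425), and the red button is clear. I approach to just above it, then press in small steps, watching the force.

play_rows(
  rows=[
    [255, [0, 0, 1], [0, 0, 0]],
    [255, [0, 0, 2], [0, 0, 0]],
    [255, [0, 0, 2.4], [0, 0, 0]],
    [255, [0, 0, 2.4], [0, 0, 0]],
    [255, [0, 0, 2.4], [0, 0, 0]],
    [255, [0, 0, 2.4], [0, 0, 0]],
    [255, [0, 0, 2.4], [0, 0, 0]],
    [255, [0, 0, 2.4], [0, 0, 0]],
  ],
)

```text
clock: 14.02
eef_pos: [492.8, -21.2, 54.3]
tcp_rot: [3.141, -0.0, 0.306]
contact_force: [0.4, -0.3, -0.2]
opening: 0.002
```

play_rows(
  rows=[
    [255, [0, 0, 0.2], [0, 0, 0]],
    [255, [0, 0, 0.4], [0, 0, 0]],
    [255, [0, 0, 0.6], [0, 0, 0]],
    [255, [0, 0, 0.8], [0, 0, 0]],
    [255, [0, 0, 0.8], [0, 0, 0]],
    [255, [0, 0, 0.8], [0, 0, 0]],
    [255, [0, 0, 0.8], [0, 0, 0]],
    [255, [0, 0, 0.8], [0, 0, 0]],
  ],
)

```text
clock: 14.68
eef_pos: [492.8, -21.2, 46.2]
tcp_rot: [3.141, -0.0, 0.306]
contact_force: [1.1, 1.3, 3.2]
opening: -0.001
```

Contact, with about 3 N. I press on.

play_rows(
  rows=[
    [255, [0, 0, 0.1], [0, 0, 0]],
    [255, [0, 0, 0.2], [0, 0, 0]],
    [255, [0, 0, 0.25], [0, 0, 0]],
    [255, [0, 0, 0.25], [0, 0, 0]],
    [255, [0, 0, 0.25], [0, 0, 0]],
    [255, [0, 0, 0.25], [0, 0, 0]],
  ],
)

```text
clock: 15.18
eef_pos: [492.8, -21.2, 43.9]
tcp_rot: [3.141, -0.0, 0.306]
contact_force: [-1.9, 0.7, 10.1]
opening: 0.0
```

play_rows(
  rows=[
    [255, [0, 0, 0.1], [0, 0, 0]],
    [255, [0, 0, 0.1], [0, 0, 0]],
    [255, [0, 0, 0.1], [0, 0, 0]],
  ],
)

```text
clock: 15.43
eef_pos: [492.9, -21.2, 43.7]
tcp_rot: [3.141, -0.001, 0.306]
contact_force: [-4.9, -0.3, 22.8]
opening: 0.001
```

The force is well past 4 N and the TCP has stopped at 43.7 mm, so the button has bottomed. Now I let it go.

play_rows(
  rows=[
    [255, [0, 0, -0.5], [0, 0, 0]],
    [255, [0, 0, -1.5], [0, 0, 0]],
    [255, [0, 0, -3.5], [0, 0, 0]],
    [255, [0, 0, -6], [0, 0, 0]],
    [255, [0, 0, -9], [0, 0, 0]],
    [255, [0, 0, -12], [0, 0, 0]],
    [255, [0, 0, -14], [0, 0, 0]],
    [255, [0, 0, -15], [0, 0, 0]],
    [255, [0, 0, -15], [0, 0, 0]],
    [255, [0, 0, -15], [0, 0, 0]],
    [255, [0, 0, -15], [0, 0, 0]],
    [255, [0, 0, -15], [0, 0, 0]],
  ],
)

```text
clock: 16.43
eef_pos: [491.5, -21.1, 190.9]
tcp_rot: [-3.141, 0.003, 0.306]
contact_force: [-0.8, 0.6, -0.7]
opening: 0.001
```

```bash
python3 -c "
from h import *
p,d=grab_frame('scene');cv2.imwrite('pics/s6.png',cv2.resize(p[145:295,240:440,::-1],None,fx=4,fy=4))
c=calibration('scene');P=[dep(c,u,v,d[v,u])[2] for v in range(192,196) for u in range(331,336)];print('green z',np.median(P))
o=np.load('scene0.npz')['p'];df=np.abs(o.astype(int)-p).max(2)[225:290,280:440];print('tray diff',(df>40).sum())
s=readout.sense();print(s['clock'],s['eef_pos'],s['contact_force'])"
```

```text
green z 48.85357028362614
tray diff 0
16.4833 [491.66891717 -21.1628493  191.06693634] [-0.52301104 -0.24565693  0.63771205]
```

View pics/s6.png

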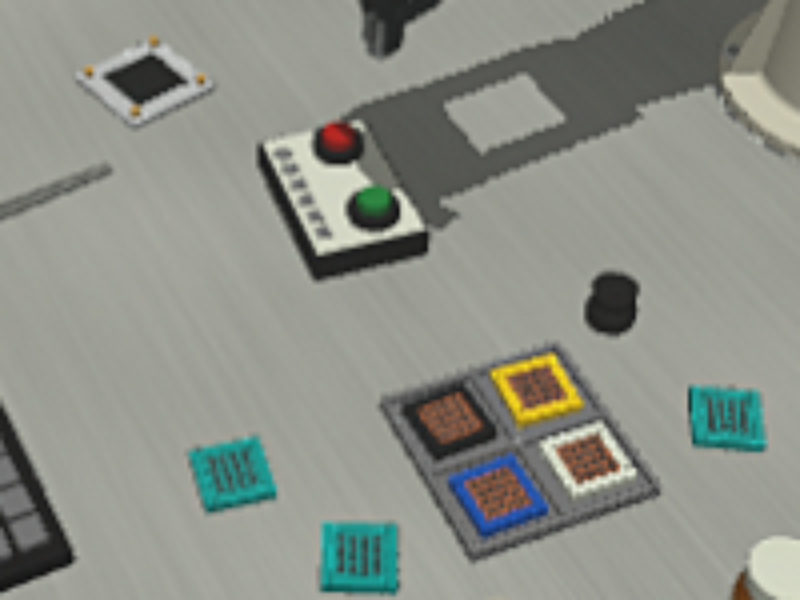

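The green button is back up at crop (375,200), nothing has moved, and the arm is clear. I hand in.

```bash
python3 -c "
from rig import r
print(r.sign_off())"
```

```text
the job is handed in; nothing more can be done
None
```

The job is done in the order asked and handed in at about 16.5 s; no verdict was reported.

- **Blue carrier:** I held the shut fingertips at (543, 252, 34.5) mm for over 2 s, about 2 cm above its middle.
- **Nest:** I held them at (579, −288, 28) mm for over 2 s, again about 2 cm up.
- **Green button:** I pressed it until it bottomed (TCP stopped at 43.7 mm, about 23 N) and let it go. Nothing touched the red button.

**Last checks:** The green button's top reads 48.9 mm, against 49.4–49.9 mm before the press, so it is back up. The picture around the tray shows no change from the start, and the arm is clear at z ≈ 191 mm with no contact force.

**Disagreement:** Triangulation put the blue carrier's top at 10–12 mm and the button's at 44 mm. Depth gave 13–15 mm and about 50 mm. I went by the depth figures and the text's 15 mm, and contact with the button agreed with about 50 mm. The height over the blue carrier is therefore only known to about 2–3 mm.

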